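Hang the slotted routing template on its pin

ROBOT

A 6-joint arm with a two-finger parallel gripper is mounted at the origin on a cart in front of the work surface, level with it; the furniture and walls round the work are solid. World frame = base frame: x ahead of the robot, y to its left, z up, the work surface at z = 0. Lengths are in m, angles in degrees, forces in N, time in s.
With the tool pointing down it reaches from about 0.325 to 0.775 m from the base axis. Payload 9.3 kg.
Tool frame: the origin (TCP) lies at the very end of the fingers, on their centre line; the grasp point (between the pads) lies 19 mm behind it (bot.grip_point_offset is the z of the grasp point in the tool frame, in m); z points along the fingers, y is the line along which they close (so a half turn about z gives the same grasp; the last joint's range is limited). The gripper opens to 85 mm and grips with 20 to 120 N. Pads are 22 mm wide; open, the fingers measure 114 mm over their backs; the gripper's body (76 mm by 85 mm) begins 54 mm behind the grasp point. The pads swing forward as they close: fully open they stand 13 mm farther back than shut.
Start: joints at [-81.681, 14.817, 1.232, 76.415, 0, 81.257], TCP at [0.161, -0.526, 0.231] pointing down, gripper open.
Joint ranges: [-174.27, 174.27], [-52.1, 104.24], [-59.71, 78.15], [-110.17, 111.67], [-87.03, 83.33], [-180, 180]. Speed limits (degrees/s): [127.2, 127.2, 159.86, 180, 180, 180].

INTERFACE

Orientations are given as a 3x3 rotation matrix whose columns are the frame's x, y, z axes.
In Python, from plant import bot, viewer gives the robot as it stands. The module is installed in compiled form; this text tells all that it offers.
- The arm moves only by the shell command python3 -m handwheel 'ROWS' [FORCE]. ROWS is JSON, a list of rows, each an object with "jaw": the finger opening in mm, from 0 to 85.4; "slide": the shift along the world's x, y, z in units of 40 mm (1.0 is 40 mm), a list of three; "twist": the turn, a rotation vector about the world's x, y, z in units of 5 degrees (1.0 is 5 degrees), a list of three. A call has 1 to 20 rows; each row shifts and turns the commanded pose from where the row before left it; what a row does not reach is not made up. A row lasts 1/12 s, in which the tool goes at most 41.7 mm and 7.16 degrees, less where a joint would pass 70% of its speed; a pose out of reach is approached as far as the arm can. A call is refused whole if a number of a shift passes 1 or a number of a turn 1, either way. A call with a gripper value outside its range is refused whole. The fingers move at their own pace and stop on an object; FORCE is the grip in N (left out, the last holds). Time passes only in rows, so rows that do not move let the fingers close. It gives the time, the measured TCP pose, the force, the opening and the grip force at its end, in the units of the state.
- bot.get_state(): the state, without advancing time (a new reading comes with each control period).
- viewer.snapshot(name): name is "scene" or "top" or "wrist"; returns a dict with "frame" (480x640x3 uint8, blue, green, red), "camera_matrix" (3x3 intrinsics, pixels), "T" (4x4, takes a point from camera to world coordinates). Camera axes: x right, y down, z forward; pixel columns grow to the right and rows downward; lengths in m; the calibration is good to about 2 mm. A picture is of the moment at which its call begins. There is no depth.
- bot.close_job(): hands the job in; it is judged then, once.
The state is a dict: "t": time; "joint_positions": joint angles; "qvel": joint speeds; "joint_torque": joint torques, N m; "position": TCP position; "tcp_rot": TCP orientation; "contact_force": force on the tool from outside, world axes, zero at the start; "moment": the same for the moment, N m; "finger_gap": finger opening in m; "gripper_force": force on a finger pad.
Only numpy, scipy, OpenCV 4.12 (cv2) and the standard library are available. Lean on these libraries where they do the work, as an engineer would, in place of code of your own. Each camera call takes 0.05 s, during which the arm holds its last target. There are 200 camera calls.

TASK

Take the slotted yellow routing template out of the wooden block and put it away on the green stand: slide its side slot sideways over the red-headed pin, behind the head, and lower it so that it hangs freely with the pin at the top of the slot. Let go, and do not knock over or shift the squeeze bottle, the capo or the cork sanding block.

Things in the scene. Friction and masses are not known exactly. Their poses are not given: they have to be found in the camera images.
- template_tab (a point): Grasp point on the tab (50 wide, 45 high, 9 thick) in the middle of the template's top edge, 15 mm below the tab's top, 30 above the panel. x is normal to the plate, y along its width, z up. Pinch the tab across its 9 mm thickness, fingers closing along x.
- template_center (a point): Centre of the loose yellow metal routing template's panel: 120 wide (y), 140 high (z), 9 mm thick (x), 0.25 kg, standing on edge in the block. Same axes as template_tab, which is 90 above; the lower edge is 75 below. A window in its lower half is not used. Its centre of mass is about 26 below template_seat, so it hangs plumb either way round.
- template_seat (a point): Point of the template where the pin's axis lies when it hangs, 60 mm straight below template_tab, same axes. It lies in a notch 14 wide (y), closed 4 above this point, that rises from the inner end of the level run of the L-shaped slot, whose middle is 16 below this point. The run ends 7 past this point on the +y side.
- template_mouth (a point): Open end of the template's slot, at the panel's -y edge, middle of the level run, same axes. The run is 14 mm high, open at this edge, and leads level to the notch: template_seat is 60 toward +y and 16 up from here.
- stand_pin (a point): Point on the axis of the fixed stand's level pin, midway between post and red head, 175 mm above the bench. x runs along the pin from the head into the post, y across it, z up. Pin 8 in diameter, 14 of it free: 7 to the post's face, 7 to the head (disc 24 in diameter, 4 thick, too big for the slot).
- stand: The fixed hanging stand, origin on the bench straight below stand_pin, same axes. Green post 36 wide (y), 30 thick (x, from 7 to 37), top 190 mm above the bench; dark wooden foot 110 square, 16 high, from x -25 to 85.
- block: Light wooden block, fixed, with a slot 12 mm wide in which the template stands. Origin at the centre of its underside on the bench; x across the slot, y along it. 70 (x) by 150 (y) by 44 high; the slot's floor is 12 above the bench and its ends are stopped, so lift the template straight up by 35 or more to clear it.
- squeeze_bottle: White squeeze bottle with a red spout, 56x55x196 mm, loose, origin at the centre of its underside, z up. Bystander.
- capo: Black U-shaped guitar capo, 40x75x18 mm, loose, lying on the bench, origin at the centre of its underside. Bystander.
- cork_block: Brown cork sanding block, 65x105x33 mm, loose, origin at the centre of its underside. Bystander.
- guitar: The guitar lying on the bench to the right, fixed; its neck and headstock reach across the front of the bench toward the block, between the robot and the stand, up to 150 mm above the bench. Carry the template over it (lower edge 160 mm or more above the bench).

How it is judged:
By the outcome, as a careful person would: the job done as asked, in the order asked, and still so for the second after the job is handed in, with the robot touching nothing.
It also fails if it takes over 48 s, if anything falls off the work surface, if the arm or the gripper's body presses on something with over 40 N, if the wrist force passes 120 N, or if a joint passes its speed limit or range.

## Working session

There is one attempt and no reset: what is moved stays moved. The work goes in short steps, Python scripts to look and compute and a shell command to move; the robot and the scene stay as the last step left them, time stands still between calls to the robot, and variables do not carry over. Pictures are saved under pics/ and viewed, at most 10 in all, crops included, and the job is handed in when it is done.

```bash
mkdir -p pics; cat > h.py <<'E'
import numpy as np, cv2
from plant import bot, viewer
def snap(n,name):
    s=viewer.snapshot(n); cv2.imwrite(f'pics/{name}.png',s['frame']); np.savez(f'pics/{name}.npz',K=s['camera_matrix'],T=s['T']); return s
def ray(name,u,v):
    d=np.load(f'pics/{name}.npz'); r=d['T'][:3,:3]@np.linalg.solve(d['K'],[u,v,1.]); return d['T'][:3,3],r
def atz(name,u,v,z):
    o,r=ray(name,u,v); return o+r*(z-o[2])/r[2]
def tri(*obs):
    A=np.zeros((3,3));b=np.zeros(3)
    for n,u,v in obs:
        o,r=ray(n,u,v); r=r/np.linalg.norm(r);P=np.eye(3)-np.outer(r,r);A+=P;b+=P@o
    return np.linalg.solve(A,b)
def proj(name,p):
    d=np.load(f'pics/{name}.npz'); c=d['T'][:3,:3].T@(np.array(p)-d['T'][:3,3]); q=d['K']@c; return q[:2]/q[2]
E
python3 - <<'E'
from h import *
for n in('scene','top'):
    s=snap(n,n+'0'); print(s['T'].round(3).tolist(), s['camera_matrix'].round(1).tolist())
s=bot.get_state();print(s['t'],s['position'],np.round(s['tcp_rot'],3).tolist(),bot.grip_point_offset)
E
```

```text
[[-0.777, -0.3, 0.554, 0.11], [-0.63, 0.346, -0.695, 0.832], [0.017, -0.889, -0.458, 0.561], [0.0, 0.0, 0.0, 1.0]] [[477.7, 0.0, 323.5], [0.0, 477.7, 245.1], [0.0, 0.0, 1.0]]
[[0.015, -0.996, 0.086, 0.507], [-1.0, -0.015, 0.001, 0.165], [0.001, -0.086, -0.996, 1.562], [0.0, 0.0, 0.0, 1.0]] [[585.4, 0.0, 322.1], [0.0, 585.4, 241.2], [0.0, 0.0, 1.0]]
0.1 [ 0.16132147 -0.52553926  0.2307307 ] [[0.956, 0.293, -0.0], [0.293, -0.956, 0.001], [0.0, -0.001, -1.0]] -0.0187
```

View pics/scene0.png

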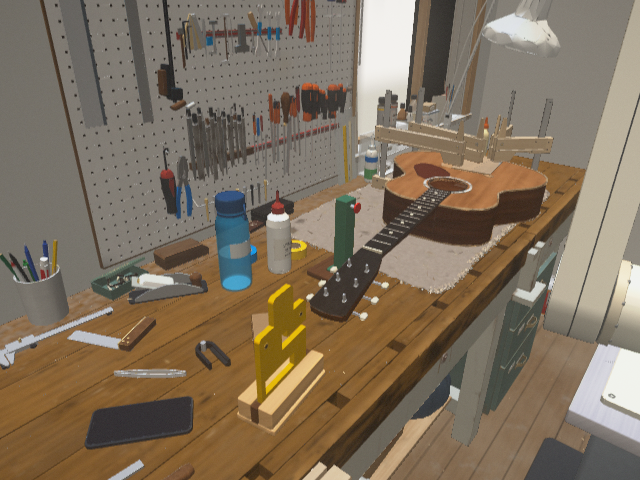

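View pics/top0.png

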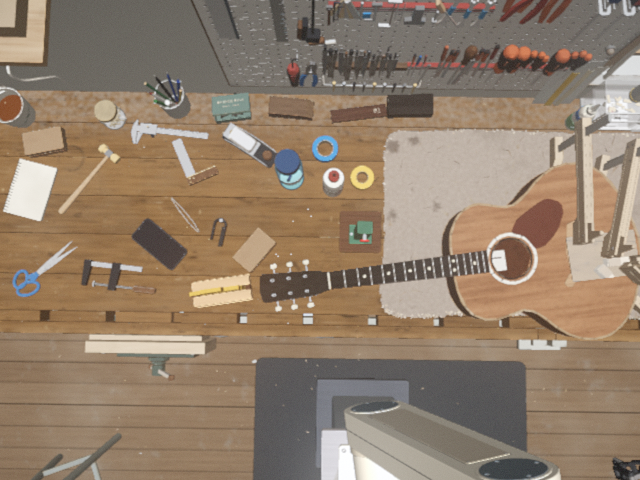

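The scene view shows the template in its block at about (280,350) and the green post at (345,230), with its red head at (357,208). In the top view the template is at (221,289) and the post at (361,231). I'll zoom in on both.

```bash
python3 - <<'E'
from h import *
a=cv2.imread('pics/scene0.png');b=cv2.imread('pics/top0.png')
f=lambda im,x,y,w,h:cv2.resize(im[y:y+h,x:x+w],(400,300),interpolation=cv2.INTER_CUBIC)
m=np.vstack([np.hstack([f(a,200,275,200,150),f(a,300,180,120,90)]),np.hstack([f(b,180,260,80,60),f(b,330,200,80,60)])])
cv2.imwrite('pics/m1.png',m)
E
```

```text
(no output)
```

View pics/m1.png

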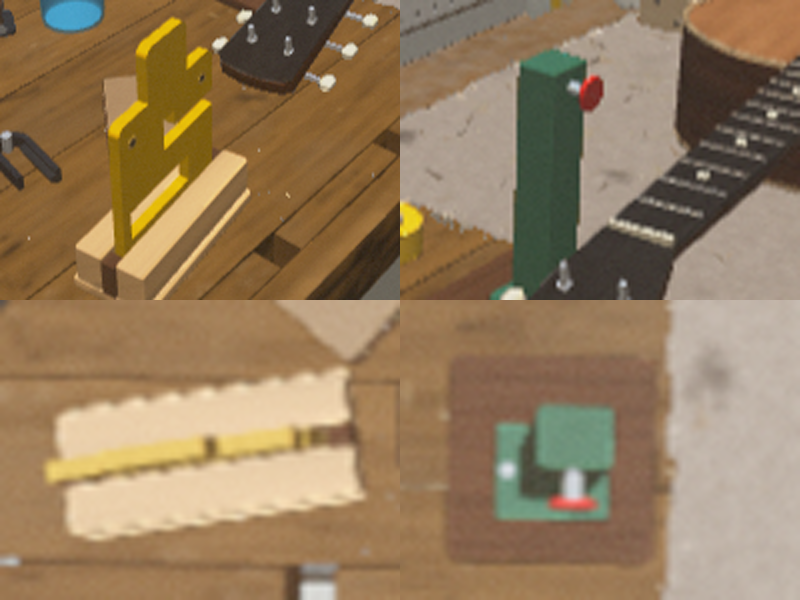

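The template's slot opens toward world -y, and the pin's head faces -x (the robot side). So both frames roughly line up with the world axes.

```bash
python3 - <<'E'
from h import *
c=lambda u,v:(180+u/5,260+v/5)
P=[atz('top0',*c(*q),.044) for q in((55,112),(347,72),(362,195),(75,238))]
print('block',np.round(P,4).tolist(),np.mean(P,0).round(4))
for a,b in((0,1),(3,2)):
    d=P[a]-P[b];print('len',np.linalg.norm(d),'yaw',np.degrees(np.arctan2(-d[0],d[1])))
c=lambda u,v:(330+u/5,200+v/5)
F=[atz('top0',*c(*q),.016) for q in((53,55),(258,60),(256,262),(45,258))]
print('foot',np.round(F,4).tolist(),np.mean(F,0).round(4))
for a,b in((0,1),(3,2)):
    d=F[a]-F[b];print('len',np.linalg.norm(d),'yaw',np.degrees(np.arctan2(-d[0],d[1])))
T=[atz('top0',*c(*q),.19) for q in((140,104),(213,108),(213,168),(137,165))]
print('posttop',np.round(T,4).tolist(),np.mean(T,0).round(4))
print('head tri',tri(('scene0',300+192*.3,180+93*.3),('top0',*c(173,204))), 'atz',atz('top0',*c(173,204),.18))
print('bottle',atz('top0',333,178,.19))
print('tabtop tri?',atz('top0',*(180+257/5,260+140/5),.19))
E
```

```text
block [[0.5264, 0.5038, 0.044], [0.5493, 0.3533, 0.044], [0.486, 0.3439, 0.044], [0.4618, 0.4913, 0.044]] [0.5059 0.4231 0.044 ]
len 0.15226516502040535 yaw 8.648763846033978
len 0.14935569266294887 yaw 9.338682889127233
foot [[0.7223, 0.1182, 0.016], [0.7212, 0.009, 0.016], [0.6134, 0.0094, 0.016], [0.6138, 0.1211, 0.016]] [0.6677 0.0644 0.016 ]
len 0.10920412468997469 yaw -0.5591519218920941
len 0.11172002597466728 yaw -0.2413621712444822
posttop [[0.6753, 0.0821, 0.19], [0.6739, 0.0477, 0.19], [0.6455, 0.0475, 0.19], [0.6464, 0.0833, 0.19]] [0.6603 0.0651 0.19  ]
head tri [0.63030468 0.06549497 0.17420061] atz [0.62907183 0.06544199 0.18      ]
bottle [0.7767933  0.14248175 0.19      ]
tabtop tri? [0.5128864  0.37642651 0.19      ]
```

```bash
python3 - <<'E'
from h import *
s=snap('wrist','w0');q=bot.get_state()
X=np.eye(4);X[:3,:3]=q['tcp_rot'];X[:3,3]=q['position']
print((np.linalg.inv(X)@s['T']).round(3).tolist(),s['camera_matrix'].round(0).tolist())
E
python3 -m handwheel '[{"jaw":85,"slide":[0,0,1],"twist":[0,0,0]},{"jaw":85,"slide":[0,0,1],"twist":[0,0,0.6]},{"jaw":85,"slide":[0.2,0.4,0.9],"twist":[0,0,0.9]},{"jaw":85,"slide":[0.5,0.8,0.3],"twist":[0,0,0.9]},{"jaw":85,"slide":[0.5,0.8,0.2],"twist":[0,0,0.9]},{"jaw":85,"slide":[0.5,0.8,0],"twist":[0,0,0.9]},{"jaw":85,"slide":[0.5,0.8,0],"twist":[0,0,0.9]},{"jaw":85,"slide":[0.5,0.8,0],"twist":[0,0,0.9]},{"jaw":85,"slide":[0.5,0.8,0],"twist":[0,0,0.9]},{"jaw":85,"slide":[0.5,0.8,0],"twist":[0,0,0.9]},{"jaw":85,"slide":[0.5,0.8,0],"twist":[0,0,0.9]},{"jaw":85,"slide":[0.5,0.8,0],"twist":[0,0,0.9]},{"jaw":85,"slide":[0.5,0.8,0],"twist":[0,0,0.9]},{"jaw":85,"slide":[0.5,0.8,0],"twist":[0,0,0.9]},{"jaw":85,"slide":[0.5,0.8,0],"twist":[0,0,0.9]},{"jaw":85,"slide":[0.5,0.8,0],"twist":[0,0,0.9]},{"jaw":85,"slide":[0.5,0.8,0],"twist":[0,0,0.9]},{"jaw":85,"slide":[0.5,0.8,0],"twist":[0,0,0.5]}]'
```

```text
[[-0.0, -0.962, -0.273, 0.068], [1.0, -0.0, -0.0, -0.001], [-0.0, -0.273, 0.962, -0.143], [0.0, 0.0, 0.0, 1.0]] [[428.0, 0.0, 319.0], [0.0, 428.0, 247.0], [0.0, 0.0, 1.0]]
t: 1.65
position: [0.4699, -0.0278, 0.3673]
tcp_rot: [[-0.006, 1.0, 0.0], [1.0, 0.006, -0.0], [-0.0, 0.0, -1.0]]
contact_force: [0.5, -0.7, -0.0]
finger_gap: 0.0851
gripper_force: 0.0
```

```bash
python3 -m handwheel '[{"jaw":85,"slide":[0.8,0.75,0],"twist":[0,0,0]},{"jaw":85,"slide":[0.8,0.75,0],"twist":[0,0,0]},{"jaw":85,"slide":[0.7,0.75,0],"twist":[0,0,0]},{"jaw":85,"slide":[0.5,0.7,0],"twist":[0,0,0]},{"jaw":85,"slide":[0,0,0],"twist":[0,0,0]}]'; python3 - <<'E'
from h import *
snap('wrist','w1')
E
```

```text
t: 2.07
position: [0.5809, 0.0895, 0.3646]
tcp_rot: [[-0.005, 1.0, -0.003], [1.0, 0.005, 0.001], [0.001, -0.003, -1.0]]
contact_force: [1.0, -0.8, 0.6]
finger_gap: 0.0848
gripper_force: 0.0
```

View pics/w1.png

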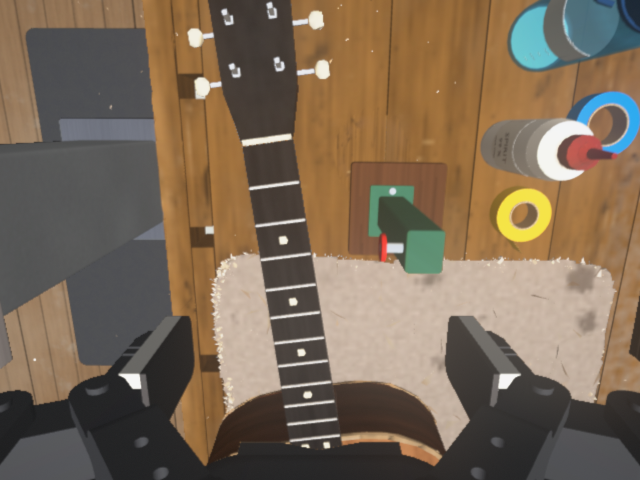

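The wrist view shows the post top around (425,251), the red head at (384,248) and the pin from 387 to 404 at row 248. The stand looks almost square to the world. I'll measure it exactly by colour.

```bash
python3 - <<'E'
from h import *
im=cv2.imread('pics/w1.png').astype(int); B,G,R=im[...,0],im[...,1],im[...,2]
box=np.zeros(B.shape,bool); box[180:300,340:460]=1
red=box&(R>140)&(G<70)
v,u=np.nonzero(red);print('red',u.min(),u.max(),v.min(),v.max(),u.mean(),v.mean())
for y in (236,244,248,252,262): print(y,im[y,376:450:3].tolist() if y==248 else '')
top=box&(G>R+20)&(G>85)
cv2.imwrite('pics/topmask.png',top.astype(np.uint8)*255)
n,l,st,_=cv2.connectedComponentsWithStats(top.astype(np.uint8));print(st[1:].tolist())
big=1+np.argmax(st[1:,4]); c,_=cv2.findContours((l==big).astype(np.uint8),0,1)
r=cv2.minAreaRect(c[0]);bp=cv2.boxPoints(r);print(bp.round(1).tolist())
print([atz('w1',*p,.19).round(4).tolist() for p in bp])
print('head',atz('w1',u.mean(),v.mean(),.175), 'tri',tri(('w1',u.mean(),v.mean()),('scene0',357.6,207.9)))
print('pinmid',atz('w1',395.5,248,.177))
for q in((350,163),(445,163),(348.5,253)): print(atz('w1',*q,.016).round(4))
g=cv2.resize(cv2.imread('pics/w1.png')[150:290,340:460],None,fx=5,fy=5,interpolation=3)[100:]
cv2.imwrite('pics/m2.png',g[:600])
E
```

```text
red 381 386 234 259 382.55882352941177 242.14705882352942
236 
244 
248 [[68, 89, 128], [63, 71, 104], [58, 69, 228], [80, 90, 247], [228, 222, 219], [230, 223, 218], [230, 223, 218], [230, 223, 218], [230, 223, 218], [159, 156, 148], [89, 117, 84], [113, 144, 95], [115, 144, 95], [115, 144, 95], [115, 144, 94], [115, 143, 94], [115, 144, 95], [115, 144, 95], [115, 144, 94], [116, 145, 95], [116, 145, 96], [116, 145, 96], [115, 145, 97], [75, 118, 157], [76, 120, 161]]
252 
262 
[[368, 186, 46, 50, 871], [405, 230, 40, 44, 1614]]
[[404.0, 271.79998779296875], [406.3999938964844, 228.10000610351562], [444.5, 230.1999969482422], [442.1000061035156, 273.8999938964844]]
[[0.6456, 0.0498, 0.19], [0.6454, 0.0849, 0.19], [0.6745, 0.0834, 0.19], [0.6756, 0.0482, 0.19]]
head [0.629983   0.06973642 0.175     ] tri [0.62933191 0.06959445 0.17585395]
pinmid [0.64029271 0.06546032 0.177     ]
[0.6131 0.1194 0.016 ]
[0.7204 0.1199 0.016 ]
[0.6138 0.0132 0.016 ]
```

View pics/m2.png

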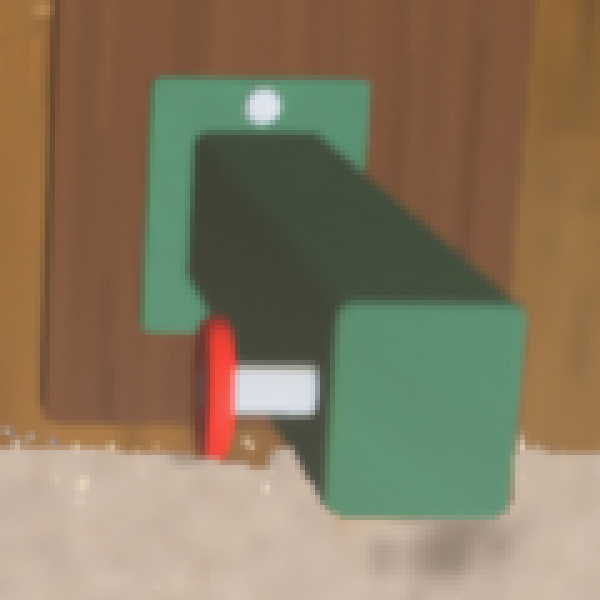

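```bash
python3 -m handwheel '[{"jaw":85,"slide":[-0.2,0.8,0],"twist":[0,0,0.2]},{"jaw":85,"slide":[-0.2,0.9,0],"twist":[0,0,0.2]},{"jaw":85,"slide":[-0.2,0.9,0],"twist":[0,0,0.2]},{"jaw":85,"slide":[-0.2,0.9,0],"twist":[0,0,0.2]},{"jaw":85,"slide":[-0.2,0.9,0],"twist":[0,0,0.2]},{"jaw":85,"slide":[-0.2,0.9,0],"twist":[0,0,0.2]},{"jaw":85,"slide":[-0.2,0.9,0],"twist":[0,0,0.2]},{"jaw":85,"slide":[-0.2,0.9,0],"twist":[0,0,0.2]},{"jaw":85,"slide":[-0.2,0.9,0],"twist":[0,0,0.2]},{"jaw":85,"slide":[-0.1,0.7,0],"twist":[0,0,0]},{"jaw":85,"slide":[0,0,0],"twist":[0,0,0]},{"jaw":85,"slide":[0,0,0],"twist":[0,0,0]}]'; python3 - <<'E'
from h import *
s=snap('wrist','w2')
cv2.imwrite('pics/w2v.png',s['frame'])
E
```

```text
t: 3.12
position: [0.5017, 0.4338, 0.3667]
tcp_rot: [[-0.159, 0.987, -0.001], [0.987, 0.159, -0.001], [-0.001, -0.001, -1.0]]
contact_force: [0.3, -0.6, -0.7]
finger_gap: 0.0851
gripper_force: 0.0
```

View pics/w2.png

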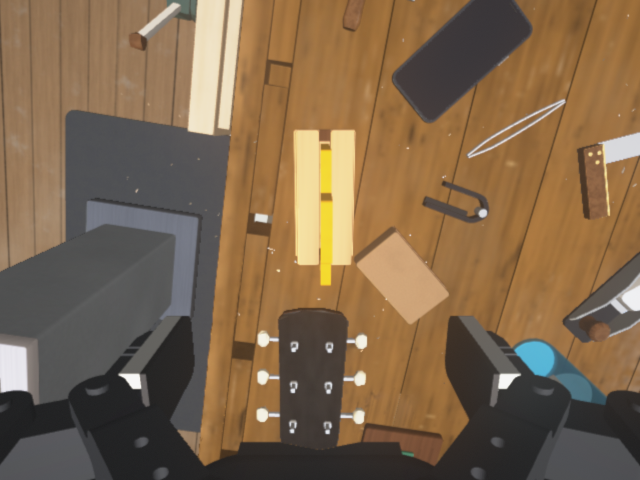

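The wrist view shows the block squarely aligned at about (324,198), with the template edge-on at u≈326, v 150–285. I'll zoom to separate the tab from the panel.

```bash
python3 - <<'E'
from h import *
im=cv2.imread('pics/w2.png')
g=cv2.resize(im[120:300,290:360],None,fx=3.3,fy=3.3,interpolation=3)
s=cv2.imread('pics/scene0.png')[275:425,215:335]; s=cv2.resize(s,(475,594),interpolation=3)
g=cv2.resize(g,(231,594)); cv2.imwrite('pics/m3.png',np.hstack([g,s]))
print(im[125:295:3,326].tolist())
E
```

```text
[[70, 121, 171], [66, 115, 162], [63, 93, 137], [63, 93, 137], [63, 94, 139], [78, 114, 159], [116, 176, 220], [46, 107, 145], [46, 135, 183], [49, 217, 244], [50, 218, 244], [50, 218, 244], [52, 216, 244], [52, 216, 244], [51, 218, 244], [52, 219, 244], [53, 218, 244], [54, 218, 244], [53, 217, 244], [54, 219, 244], [53, 219, 244], [54, 218, 244], [53, 214, 243], [51, 114, 156], [50, 112, 153], [50, 138, 188], [52, 215, 244], [54, 219, 245], [54, 220, 245], [54, 219, 244], [53, 219, 245], [53, 219, 244], [54, 218, 244], [54, 218, 244], [53, 219, 244], [53, 219, 244], [53, 219, 245], [52, 218, 244], [52, 217, 244], [52, 217, 244], [52, 218, 244], [51, 219, 244], [49, 219, 244], [51, 219, 244], [49, 217, 244], [50, 218, 244], [46, 207, 242], [48, 218, 244], [48, 219, 244], [48, 218, 244], [47, 217, 244], [45, 217, 244], [46, 217, 243], [46, 200, 238], [65, 119, 168], [66, 118, 167], [66, 117, 166]]
```

View pics/m3.png

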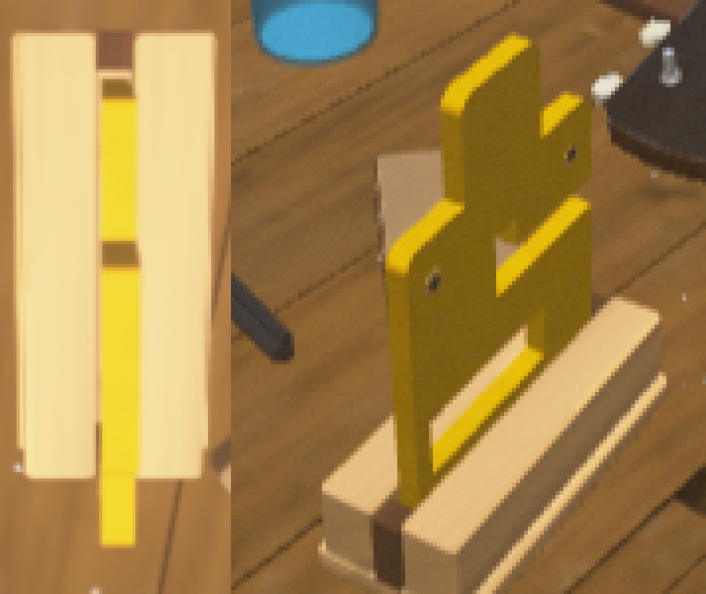

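```bash
python3 - <<'E'
from h import *
a=atz('w2',326.4,201.5,.191);b=atz('w2',326.4,263,.192);print(a,b,np.linalg.norm(a-b),(a+b)/2)
c=atz('w2',325.6,150,.147);d=atz('w2',325.6,284.5,.147);print(c,d,np.linalg.norm(c-d),(c+d)/2)
f=lambda U,V:(290+U/3.3,120+V/3.3)
Q=[atz('w2',*f(*q),.044) for q in((12,33),(216,33),(202,477),(26,477))];print(np.round(Q,4).tolist(),np.mean(Q,0))
for i,j in((0,3),(1,2)):
  e=Q[i]-Q[j];print(np.linalg.norm(e),np.degrees(np.arctan2(-e[0],e[1])))
E
```

```text
[0.50326284 0.44947669 0.191     ] [0.51114755 0.40185858 0.192     ] 0.048276845796709524 [0.50720519 0.42566764 0.1915    ]
[0.49746899 0.48442397 0.147     ] [0.5168451  0.36726176 0.147     ] 0.1187535919355367 [0.50715705 0.42584287 0.147     ]
[[0.4633, 0.494, 0.044], [0.5273, 0.5043, 0.044], [0.5496, 0.3574, 0.044], [0.4893, 0.3477, 0.044]] [0.50737211 0.42586385 0.044     ]
0.1486256227329647 10.09100438504089
0.14859390828911473 8.612654635960324
```

```bash
python3 -m handwheel '[{"jaw":50,"slide":[0.14,-0.2,-0.7],"twist":[0,0,0.05]},{"jaw":50,"slide":[0,0,-0.9],"twist":[0,0,0]},{"jaw":50,"slide":[0,0,-0.9],"twist":[0,0,0]},{"jaw":50,"slide":[0,0,-0.9],"twist":[0,0,0]},{"jaw":50,"slide":[0,0,-0.8],"twist":[0,0,0]},{"jaw":50,"slide":[0,0,-0.5],"twist":[0,0,0]},{"jaw":50,"slide":[0,0,-0.3],"twist":[0,0,0]},{"jaw":50,"slide":[0,0,-0.2],"twist":[0,0,0]},{"jaw":50,"slide":[0,0,0],"twist":[0,0,0]},{"jaw":50,"slide":[0,0,0],"twist":[0,0,0]}]' 60
```

```text
t: 4.0
position: [0.5083, 0.4243, 0.1601]
tcp_rot: [[-0.161, 0.987, 0.001], [0.987, 0.161, 0.0], [0.0, 0.001, -1.0]]
contact_force: [0.1, 0.3, 0.3]
finger_gap: 0.0502
gripper_force: 0.0
```

```bash
python3 -m handwheel '[{"jaw":20,"slide":[-0.03,0.04,-0.05],"twist":[0,0,0]},{"jaw":5,"slide":[0,0,0],"twist":[0,0,0]},{"jaw":5,"slide":[0,0,0],"twist":[0,0,0]},{"jaw":5,"slide":[0,0,0],"twist":[0,0,0]},{"jaw":5,"slide":[0,0,0],"twist":[0,0,0]},{"jaw":5,"slide":[0,0,0],"twist":[0,0,0]},{"jaw":5,"slide":[0,0,0],"twist":[0,0,0]}]' 60
```

```text
t: 4.58
position: [0.5069, 0.4271, 0.1581]
tcp_rot: [[-0.162, 0.987, 0.001], [0.987, 0.162, 0.001], [0.001, 0.001, -1.0]]
contact_force: [0.9, -0.4, 5.0]
finger_gap: 0.0085
gripper_force: 59.4
```

```bash
python3 -m handwheel '[{"jaw":5,"slide":[0,0,0.3],"twist":[0,0,0]},{"jaw":5,"slide":[0,0,0.6],"twist":[0,0,0]},{"jaw":5,"slide":[0,0,0.8],"twist":[0,0,0]},{"jaw":5,"slide":[0,0,0.9],"twist":[0,0,0]},{"jaw":5,"slide":[0,0,0.9],"twist":[0,0,0]},{"jaw":5,"slide":[0,0,0.7],"twist":[0,0,0]},{"jaw":5,"slide":[0.1,-0.2,0.2],"twist":[0,0,-0.1]},{"jaw":5,"slide":[0.3,-0.5,0],"twist":[0,0,-0.2]},{"jaw":5,"slide":[0.3,-0.7,0],"twist":[0,0,-0.2]},{"jaw":5,"slide":[0.4,-0.8,0],"twist":[0,0,-0.2]},{"jaw":5,"slide":[0.4,-0.8,0],"twist":[0,0,-0.2]},{"jaw":5,"slide":[0.4,-0.8,0],"twist":[0,0,-0.2]},{"jaw":5,"slide":[0.4,-0.8,0],"twist":[0,0,-0.2]},{"jaw":5,"slide":[0.4,-0.8,0],"twist":[0,0,-0.2]},{"jaw":5,"slide":[0.3,-0.7,0],"twist":[0,0,-0.2]},{"jaw":5,"slide":[0.2,-0.5,0],"twist":[0,0,-0.16]},{"jaw":5,"slide":[0.1,-0.3,0],"twist":[0,0,0]},{"jaw":5,"slide":[0,0,0],"twist":[0,0,0]},{"jaw":5,"slide":[0,0,0],"twist":[0,0,0]}]'
```

```text
t: 6.17
position: [0.6385, 0.1505, 0.3324]
tcp_rot: [[0.0, 1.0, -0.001], [1.0, -0.0, 0.0], [0.0, -0.001, -1.0]]
contact_force: [-0.3, 0.7, -2.5]
finger_gap: 0.0085
gripper_force: 59.2
```

```bash
python3 -m handwheel '[{"jaw":5,"slide":[0,0,-0.5],"twist":[0,0,0]},{"jaw":5,"slide":[0,0,-0.7],"twist":[0,0,0]},{"jaw":5,"slide":[0,0,-0.7],"twist":[0,0,0]},{"jaw":5,"slide":[0,0,-0.4],"twist":[0,0,0]},{"jaw":5,"slide":[0,0,-0.2],"twist":[0,0,0]},{"jaw":5,"slide":[0,0,0],"twist":[0,0,0]},{"jaw":5,"slide":[0,0,0],"twist":[0,0,0]}]'
python3 - <<'E'
from h import *
s=snap('scene','s3')['frame'];t=snap('top','t3')['frame'];w=snap('wrist','w3')['frame']
f=lambda im,x,y,w,h:cv2.resize(im[y:y+h,x:x+w],(400,300),interpolation=3)
m=np.vstack([np.hstack([f(s,240,150,160,120),f(t,310,190,80,60)]),np.hstack([f(w,240,260,200,150),f(w,0,0,640,480)])])
cv2.imwrite('pics/m4.png',m)
E
```

```text
t: 6.75
position: [0.6384, 0.1518, 0.234]
tcp_rot: [[-0.001, 1.0, 0.0], [1.0, 0.001, 0.0], [0.0, 0.0, -1.0]]
contact_force: [-0.3, 0.6, -1.5]
finger_gap: 0.0083
gripper_force: 59.2
```

View pics/m4.png

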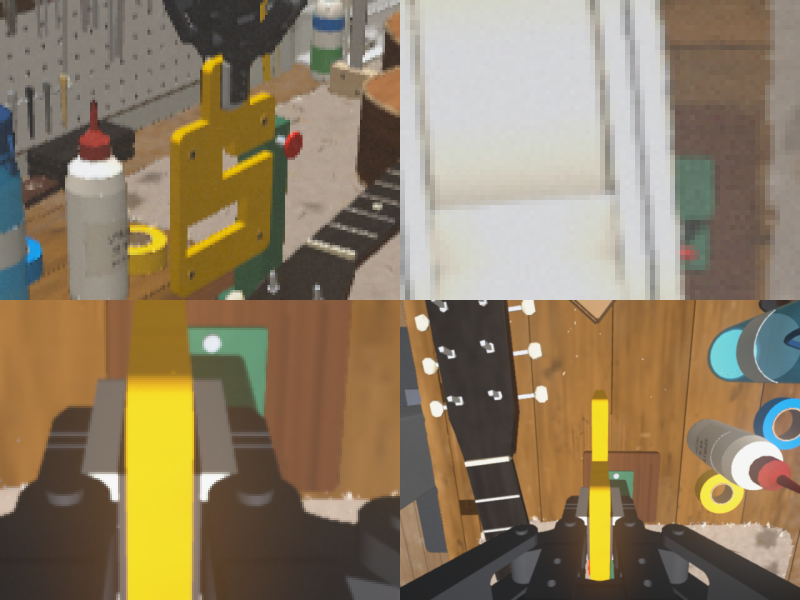

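```bash
python3 - <<'E'
from h import *
w=cv2.imread('pics/w3.png').astype(int); Y=(w[...,0]<110)&(w[...,1]>80)&(w[...,2]>110)&(w[...,1]-w[...,0]>60)
for v in list(range(150,460,15)):
    u=np.nonzero(Y[v,270:370])[0]+270
    if len(u): print(v,u.min(),u.max(),w[v,320].tolist(),[atz('w3',(u.min()+u.max())/2,v,z)[0].round(4) for z in (.223,.268)],atz('w3',320,v,.223)[1].round(3))
R=(w[...,2]>130)&(w[...,1]<75)&(w[...,0]<90); v,u=np.nonzero(R[380:,270:370]); print('red',u.min()+270,u.max()+270,v.min()+380,v.max()+380) if len(u) else 0
print('pin proj w3',proj('w3',[.6388,.0655,.175]),'head',proj('w3',[.6298,.0655,.175]))
for n,p in dict(mouth=[.634,.092,.1767],ptop=[.634,.212,.2227],pin=[.6388,.0655,.175],low=[.634,.092,.0877],head=[.628,.0655,.175]).items(): 
    q=proj('s3',p);print(n,q.round(1),((q-[240,150])*2.5).round())
E
```

```text
150 310 329 [32, 109, 147] [np.float64(0.6377), np.float64(0.6376)] 0.213
165 305 334 [37, 223, 246] [np.float64(0.6377), np.float64(0.6376)] 0.208
180 306 333 [39, 223, 245] [np.float64(0.6377), np.float64(0.6376)] 0.203
195 306 333 [39, 223, 245] [np.float64(0.6377), np.float64(0.6376)] 0.197
210 301 333 [38, 224, 246] [np.float64(0.6368), np.float64(0.6369)] 0.192
225 273 333 [39, 223, 245] [np.float64(0.6316), np.float64(0.6332)] 0.186
240 306 333 [40, 224, 246] [np.float64(0.6377), np.float64(0.6376)] 0.18
255 307 332 [40, 221, 245] [np.float64(0.6377), np.float64(0.6376)] 0.174
270 307 332 [34, 112, 150] [np.float64(0.6377), np.float64(0.6376)] 0.168
285 305 333 [36, 111, 149] [np.float64(0.6375), np.float64(0.6375)] 0.162
300 303 335 [37, 162, 217] [np.float64(0.6375), np.float64(0.6375)] 0.156
315 302 336 [44, 224, 246] [np.float64(0.6375), np.float64(0.6375)] 0.15
330 302 336 [45, 224, 245] [np.float64(0.6375), np.float64(0.6375)] 0.143
345 303 336 [45, 225, 246] [np.float64(0.6378), np.float64(0.6376)] 0.136
360 303 336 [45, 223, 245] [np.float64(0.6378), np.float64(0.6376)] 0.13
375 303 336 [43, 223, 245] [np.float64(0.6378), np.float64(0.6376)] 0.123
390 303 335 [43, 223, 245] [np.float64(0.6376), np.float64(0.6375)] 0.116
405 303 335 [38, 219, 244] [np.float64(0.6376), np.float64(0.6375)] 0.108
420 303 335 [39, 221, 245] [np.float64(0.6376), np.float64(0.6375)] 0.101
435 303 335 [35, 221, 245] [np.float64(0.6376), np.float64(0.6375)] 0.093
red 302 302 431 431
pin proj w3 [321.01874307 417.14828228] head [304.83610735 417.16185167]
mouth [349.1 210.1] [273. 150.]
ptop [311.4 206.3] [178. 141.]
pin [354.7 206.5] [287. 141.]
low [347.4 248.5] [269. 246.]
head [358.9 207.9] [297. 145.]
```

```bash
python3 - <<'E'
from h import *
s=cv2.imread('pics/s3.png')
for u in (344,346,348): print(u,[(v,*s[v,u].tolist()) for v in range(184,252,1) if 195<v<220 or v>240 or v<192])
for y in (.093,.097,.1): print([ (z,proj('s3',[.633,y,z]).round(1).tolist()) for z in (.2227,.1837,.1697,.0877)])
E
```

```text
344 [(184, 84, 118, 150), (185, 84, 118, 148), (186, 85, 137, 173), (187, 41, 169, 215), (188, 10, 194, 233), (189, 10, 172, 219), (190, 16, 117, 151), (191, 28, 99, 129), (196, 32, 108, 140), (197, 45, 122, 157), (198, 44, 117, 152), (199, 43, 99, 129), (200, 32, 94, 125), (201, 30, 99, 128), (202, 33, 99, 131), (203, 29, 99, 130), (204, 31, 100, 131), (205, 30, 100, 131), (206, 26, 97, 130), (207, 38, 94, 114), (208, 58, 80, 69), (209, 60, 77, 60), (210, 54, 104, 105), (211, 29, 160, 193), (212, 10, 195, 233), (213, 10, 180, 224), (214, 10, 133, 172), (215, 26, 98, 129), (216, 26, 98, 130), (217, 28, 100, 131), (218, 29, 101, 134), (219, 28, 99, 132), (241, 29, 101, 133), (242, 42, 97, 124), (243, 43, 73, 91), (244, 43, 68, 79), (245, 40, 85, 109), (246, 39, 102, 132), (247, 29, 101, 132), (248, 24, 98, 132), (249, 25, 97, 131), (250, 37, 94, 116), (251, 52, 82, 73)]
346 [(184, 83, 119, 151), (185, 83, 117, 149), (186, 84, 126, 159), (187, 56, 160, 203), (188, 10, 177, 221), (189, 23, 128, 167), (190, 33, 101, 132), (191, 32, 99, 131), (196, 40, 97, 126), (197, 47, 80, 100), (198, 
[... 1143 characters left out ...]
 131, 159), (212, 16, 133, 174), (213, 26, 101, 132), (214, 26, 102, 135), (215, 27, 102, 132), (216, 26, 99, 132), (217, 28, 100, 133), (218, 30, 99, 132), (219, 25, 99, 131), (241, 54, 77, 67), (242, 56, 74, 64), (243, 56, 75, 60), (244, 55, 72, 58), (245, 54, 71, 57), (246, 56, 73, 59), (247, 58, 73, 60), (248, 56, 73, 58), (249, 55, 72, 57), (250, 56, 73, 58), (251, 54, 72, 56)]
[(0.2227, [350.2, 189.2]), (0.1837, [349.4, 207.2]), (0.1697, [349.1, 213.5]), (0.0877, [347.5, 248.8])]
[(0.2227, [349.0, 189.8]), (0.1837, [348.2, 207.8]), (0.1697, [347.9, 214.1]), (0.0877, [346.4, 249.5])]
[(0.2227, [348.1, 190.2]), (0.1837, [347.3, 208.2]), (0.1697, [347.1, 214.6]), (0.0877, [345.5, 250.0])]
```

```bash
python3 -m handwheel '[{"jaw":5,"slide":[0.03,0,-0.09],"twist":[0,0,0]},{"jaw":5,"slide":[0,0,0],"twist":[0,0,0]},{"jaw":5,"slide":[0,-0.2,0],"twist":[0,0,0]},{"jaw":5,"slide":[0,-0.2,0],"twist":[0,0,0]},{"jaw":5,"slide":[0,-0.2,0],"twist":[0,0,0]},{"jaw":5,"slide":[0,-0.2,0],"twist":[0,0,0]},{"jaw":5,"slide":[0,-0.1,0],"twist":[0,0,0]},{"jaw":5,"slide":[0,-0.1,0],"twist":[0,0,0]},{"jaw":5,"slide":[0,0,0],"twist":[0,0,0]},{"jaw":5,"slide":[0,0,0],"twist":[0,0,0]}]'
python3 - <<'E'
from h import *
s=snap('scene','s4')['frame']; w=snap('wrist','w4')['frame']
a=cv2.resize(s[160:260,290:390],(400,400),interpolation=3);b=cv2.resize(w[330:480,245:395],(400,400),interpolation=3)
cv2.imwrite('pics/m5.png',np.hstack([a,b]))
E
```

```text
t: 7.73
position: [0.6398, 0.1105, 0.2297]
tcp_rot: [[0.0, 1.0, 0.0], [1.0, -0.0, 0.0], [0.0, 0.0, -1.0]]
contact_force: [1.1, -1.1, -1.7]
finger_gap: 0.0086
gripper_force: 59.2
```

View pics/m5.png

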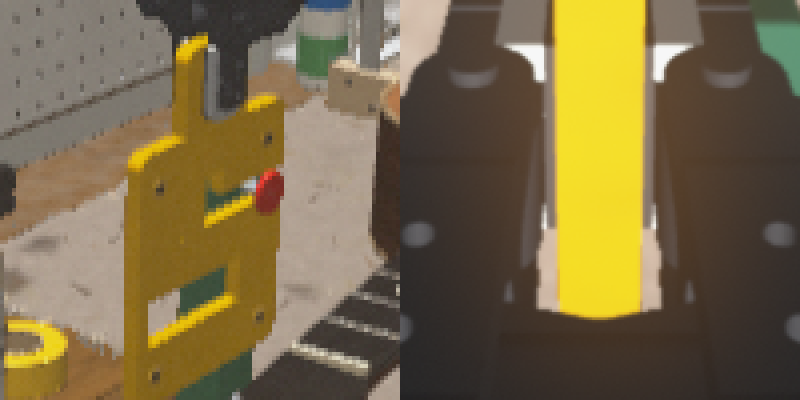

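The head at (269,191) is in front of the plate and the pin is inside the run, with low contact force. I'll carry on sliding.

```bash
python3 -m handwheel '[{"jaw":5,"slide":[0,-0.15,0],"twist":[0,0,0]},{"jaw":5,"slide":[0,-0.2,0],"twist":[0,0,0]},{"jaw":5,"slide":[0,-0.2,0],"twist":[0,0,0]},{"jaw":5,"slide":[0,-0.2,0],"twist":[0,0,0]},{"jaw":5,"slide":[0,-0.15,0],"twist":[0,0,0]},{"jaw":5,"slide":[0,-0.1,0],"twist":[0,0,0]},{"jaw":5,"slide":[0,-0.09,0],"twist":[0,0,0]},{"jaw":5,"slide":[0,0,0],"twist":[0,0,0]},{"jaw":5,"slide":[0,0,0],"twist":[0,0,0]}]'
```

```text
t: 8.58
position: [0.6398, 0.067, 0.2297]
tcp_rot: [[0.0, 1.0, 0.0], [1.0, -0.0, 0.0], [0.0, 0.0, -1.0]]
contact_force: [-0.0, -0.1, -2.1]
finger_gap: 0.0087
gripper_force: 59.2
```

```bash
python3 -m handwheel '[{"jaw":5,"slide":[0,0,-0.1],"twist":[0,0,0]},{"jaw":5,"slide":[0,0,-0.1],"twist":[0,0,0]},{"jaw":5,"slide":[0,0,-0.1],"twist":[0,0,0]},{"jaw":5,"slide":[0,0,0],"twist":[0,0,0]},{"jaw":5,"slide":[0,0,0],"twist":[0,0,0]}]'; python3 -m handwheel '[{"jaw":5,"slide":[0,0,-0.03],"twist":[0,0,0]},{"jaw":5,"slide":[0,0,0],"twist":[0,0,0]}]'; python3 -m handwheel '[{"jaw":5,"slide":[0,0,-0.025],"twist":[0,0,0]},{"jaw":5,"slide":[0,0,0],"twist":[0,0,0]}]'
```

```text
t: 9.0
position: [0.6395, 0.0674, 0.2172]
tcp_rot: [[-0.0, 1.0, -0.001], [1.0, 0.0, 0.0], [0.0, -0.001, -1.0]]
contact_force: [-0.3, -1.3, -1.3]
finger_gap: 0.0086
gripper_force: 59.2
t: 9.17
position: [0.6398, 0.0673, 0.2164]
tcp_rot: [[-0.0, 1.0, 0.0], [1.0, 0.0, 0.0], [0.0, 0.0, -1.0]]
contact_force: [1.0, -0.4, -2.2]
finger_gap: 0.0083
gripper_force: 59.2
t: 9.33
position: [0.6398, 0.0672, 0.2154]
tcp_rot: [[-0.0, 1.0, -0.0], [1.0, 0.0, 0.0], [0.0, -0.0, -1.0]]
contact_force: [-0.1, -0.6, -2.6]
finger_gap: 0.008
gripper_force: 59.2
```

```bash
for i in 1 2; do python3 -m handwheel '[{"jaw":5,"slide":[0,0,-0.02],"twist":[0,0,0]},{"jaw":5,"slide":[0,0,0],"twist":[0,0,0]},{"jaw":5,"slide":[0,0,0],"twist":[0,0,0]}]' | grep -E "position|contact"; done
```

```text
position: [0.6397, 0.0672, 0.2147]
contact_force: [0.9, -1.1, -3.3]
position: [0.6397, 0.0672, 0.2138]
contact_force: [-0.9, 0.3, -3.0]
```

```bash
for i in 1 2 3; do python3 -m handwheel '[{"jaw":5,"slide":[0,0,-0.02],"twist":[0,0,0]},{"jaw":5,"slide":[0,0,0],"twist":[0,0,0]},{"jaw":5,"slide":[0,0,0],"twist":[0,0,0]}]' | grep -E "position|contact"; done
```

```text
position: [0.6397, 0.0672, 0.213]
contact_force: [-0.6, 1.3, -1.6]
position: [0.6398, 0.0672, 0.2122]
contact_force: [-0.6, 0.2, -2.3]
position: [0.6398, 0.0672, 0.2114]
contact_force: [-0.1, -0.2, -2.1]
```

```bash
for i in 1 2; do python3 -m handwheel '[{"jaw":5,"slide":[0,0,-0.02],"twist":[0,0,0]},{"jaw":5,"slide":[0,0,0],"twist":[0,0,0]},{"jaw":5,"slide":[0,0,0],"twist":[0,0,0]}]' | grep -E "position|contact"; done
python3 - <<'E'
from h import *
s=snap('scene','s5')['frame']; cv2.imwrite('pics/m6.png',cv2.resize(s[160:260,300:400],(600,600),interpolation=3))
E
```

```text
position: [0.6398, 0.0672, 0.211]
contact_force: [-0.0, 0.1, 1.0]
position: [0.6399, 0.0672, 0.2108]
contact_force: [-2.1, 0.1, 6.1]
```

View pics/m6.png

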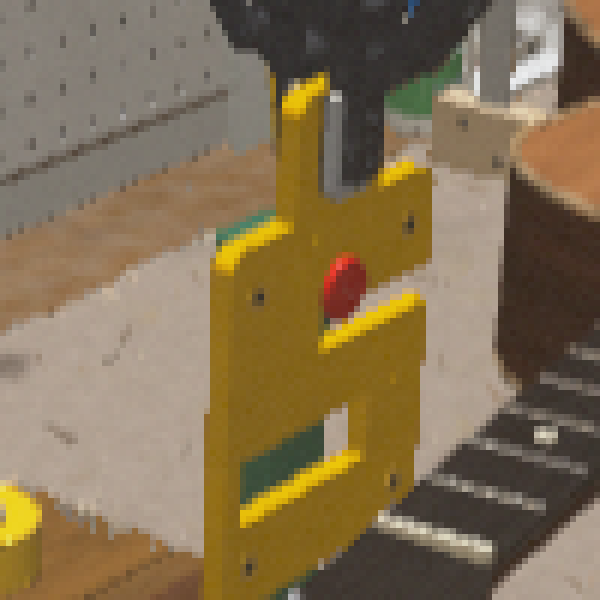

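The picture shows the pin in the notch behind the red head (345,287), and the force has turned upward, so the template is seated. I'll ease off and let go.

```bash
python3 -m handwheel '[{"jaw":5,"slide":[0,0,0.01],"twist":[0,0,0]},{"jaw":5,"slide":[0,0,0],"twist":[0,0,0]},{"jaw":10,"slide":[0,0,0],"twist":[0,0,0]},{"jaw":14,"slide":[0,0,0],"twist":[0,0,0]},{"jaw":20,"slide":[0,0,0],"twist":[0,0,0]},{"jaw":30,"slide":[0,0,0],"twist":[0,0,0]},{"jaw":40,"slide":[0,0,0],"twist":[0,0,0]},{"jaw":40,"slide":[0,0,0],"twist":[0,0,0]},{"jaw":40,"slide":[0,0,0],"twist":[0,0,0]}]' 20
python3 -m handwheel '[{"jaw":40,"slide":[0,0,0.2],"twist":[0,0,0]},{"jaw":40,"slide":[0,0,0.5],"twist":[0,0,0]},{"jaw":40,"slide":[0,0,0.8],"twist":[0,0,0]},{"jaw":40,"slide":[0,0,0.9],"twist":[0,0,0]},{"jaw":40,"slide":[0,0,0.6],"twist":[0,0,0]},{"jaw":40,"slide":[-0.5,0,0],"twist":[0,0,0]},{"jaw":40,"slide":[-0.8,0,0],"twist":[0,0,0]},{"jaw":40,"slide":[-0.8,0,0],"twist":[0,0,0]},{"jaw":40,"slide":[0,0,0],"twist":[0,0,0]},{"jaw":40,"slide":[0,0,0],"twist":[0,0,0]},{"jaw":40,"slide":[0,0,0],"twist":[0,0,0]},{"jaw":40,"slide":[0,0,0],"twist":[0,0,0]},{"jaw":40,"slide":[0,0,0],"twist":[0,0,0]},{"jaw":40,"slide":[0,0,0],"twist":[0,0,0]},{"jaw":40,"slide":[0,0,0],"twist":[0,0,0]}]'
python3 - <<'E'
from h import *
a=snap('scene','s6')['frame'].astype(int); b=cv2.imread('pics/s5.png').astype(int); c=cv2.imread('pics/scene0.png').astype(int)
def yc(im):
    m=(im[...,0]<60)&(im[...,1]>85)&(im[...,2]>115)&(im[...,2]-im[...,0]>80); m[:160]=0;m[270:]=0;m[:,:334]&=False if 0 else m[:,:334]; m[:,:325]=0;m[:,375:]=0
    v,u=np.nonzero(m);return u.min(),u.max(),v.min(),v.max(),u.mean().round(1),v.mean().round(1),len(u)
print(yc(b),yc(a))
d=np.abs(a-c).max(2)
for n,(x,y,w,h) in dict(bottle=(262,190,32,85),capo=(192,335,42,35),cork=(245,310,25,30)).items(): print(n,d[y:y+h,x:x+w].mean().round(2))
E
```

```text
t: 11.88
position: [0.6398, 0.0672, 0.2102]
tcp_rot: [[-0.0, 1.0, -0.0], [1.0, 0.0, -0.0], [-0.0, -0.0, -1.0]]
contact_force: [-1.3, 0.5, -0.1]
finger_gap: 0.0397
gripper_force: 0.0
t: 13.13
position: [0.5563, 0.0672, 0.3298]
tcp_rot: [[-0.0, 1.0, -0.001], [1.0, 0.0, 0.0], [0.0, -0.001, -1.0]]
contact_force: [0.1, -0.1, 1.0]
finger_gap: 0.0399
gripper_force: 0.0
(np.int64(325), np.int64(371), np.int64(172), np.int64(262), np.float64(351.1), np.float64(220.5), 2018) (np.int64(325), np.int64(371), np.int64(160), np.int64(261), np.float64(351.6), np.float64(215.8), 2277)
bottle 2.86
capo 3.19
cork 21.51
```

```bash
python3 -m handwheel '[{"jaw":40,"slide":[0,0,0],"twist":[0,0,0]},{"jaw":40,"slide":[0,0,0],"twist":[0,0,0]},{"jaw":40,"slide":[0,0,0],"twist":[0,0,0]},{"jaw":40,"slide":[0,0,0],"twist":[0,0,0]},{"jaw":40,"slide":[0,0,0],"twist":[0,0,0]},{"jaw":40,"slide":[0,0,0],"twist":[0,0,0]}]'|head -1
python3 - <<'E'
from h import *
snap('scene','s7');snap('top','t7')
g=lambda n:cv2.cvtColor(cv2.imread(f'pics/{n}.png'),6)[195:262,332:374].astype(np.float32)
for a,b in(('s5','s6'),('s6','s7')): print(a,b,cv2.phaseCorrelate(g(a),g(b)),np.abs(g(a)-g(b)).mean())
a=cv2.imread('pics/t7.png').astype(int);c=cv2.imread('pics/top0.png').astype(int);d=np.abs(a-c).max(2)
for n,(x,y,w,h) in dict(bottle=(318,165,30,30),capo=(205,212,28,38),cork=(232,226,45,46),ref=(150,300,30,20)).items(): print(n,d[y:y+h,x:x+w].mean().round(2))
E
```

```text
t: 13.68
s5 s6 ((0.5125402447217056, -0.04576604086359026), 1.0267360498875748) 2.125089
s6 s7 ((0.5011679830625653, 0.004975138497506748), 1.0139725713082302) 1.4275054
bottle 43.86
capo 40.37
cork 44.22
ref 43.49
```

```bash
python3 -c "
from plant import bot
print(bot.close_job())"
```

```text
the job is handed in; nothing more can be done
None
```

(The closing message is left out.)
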